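# Open the paint pot under the lamp and park its lid

### The job

Open the paint pot for the float painter: lift the loose lid off the pot under the lamp by its knob, and park it flat on the lid rest, pushed into the corner so that its edge is against both metal stops. Keep the lid upright, do not let it fall, do not bump the lamp hard, and leave the pot and the other things where they stand.

Things in the scene. Friction and masses are not known exactly. Their poses are not given: they have to be found in the camera images.
- lid: Round steel lid. Origin: centre of the plug's underside, z up. Plug 89 mm across and 8 mm high (goes into the pot's mouth), disc 110 mm across from 8 to 14 mm, thin stem 18 mm across from 14 to 28 mm, black cylindrical knob 26 mm across from 28 to 60 mm. About 0.2 kg. On the pot the disc lies on the rim; its yaw does not matter.
- knob (a point): Grip point on the lid's axis, 44 mm above the lid's origin (middle of the knob, 30 mm above the disc's top); same axes as the lid.
- pot: Loose round steel paint pot, 104 mm across, 80 mm high, wall 4 mm (mouth 96 mm), standing on the table with its axis within 6 mm of the lamp's origin (knob's grip point 109 mm below the bar). Origin: centre of its underside. About 0.9 kg. When closed the lid's origin is 72 mm above it.
- lamp: Fixed work lamp: level light bar on two posts. Origin on the table below the middle of the bar's front edge; x points to the back, y along the bar. Bar: x 0 to 60, y -120 to 120, 225 to 250 mm above the table; posts 16 mm across at x 30, y +-100 mm, feet 50 x 50 x 8 mm. It covers the pot's back half: a tool pointing straight down hits it; come from the front (-x) leaning back about 40 degrees.
- rest: Fixed lid rest: plywood block 160 mm (x) by 200 mm (y), 60 mm high, with two aluminium stops 12 mm wide that stand 18 mm above its top and form an L: one along its whole +x edge (inner face at x = 68 mm), one along its +y edge (inner face at y = 88 mm). Origin: centre of the underside. It stands left or right of the lamp; a brush lies on its -y side.
- park (a point): Point on the top face of the rest (60 mm above the table) where the lid's origin is when the lid lies flat with its edge against both stops: 55 mm from both inner faces, at x = 13, y = 33 mm of the rest. Same axes as the rest: +x and +y point towards the stops.
- brush: Paint brush, 140 mm long, lying along the rest's x on top of it, bristles about 40 mm wide, about 74 mm towards -y of the rest's centre. Bystander.
- bottle: Clear plastic bottle, 64 mm across, 190 mm high. Bystander; origin at its underside.
- jar: Glass jar with a dark screw cap, 72 mm across, 75 mm high. Bystander; origin at its underside.
- tin: Closed tin with a paper band, 80 mm across, 90 mm high, no knob. Bystander; origin at its underside.
- mug: White mug, 76 mm across, 85 mm high. Bystander; origin at its underside.
- tape: Roll of masking tape lying flat, 96 mm across, 22 mm high, between robot and pot. Bystander; origin at its underside.
- scraper: Scraper with wooden handle, 170 mm long, lying behind the lamp. Bystander.
- foam: Fixed white foam block 150 x 170 mm, 50 mm high, stuck full of painted floats up to 150 mm high; stands on the other side of the lamp from the rest. Origin: centre of the underside.

How it is judged:
By the outcome, as a careful person would: the job done as asked, in the order asked, and still so for the second after the job is handed in, with the robot touching nothing.
It also fails if it takes over 48 s, if anything falls off the work surface, if the arm or the gripper's body presses on something with over 40 N, if the wrist force passes 120 N, or if a joint passes its speed limit or range.

### The arm

A 6-joint arm with a two-finger parallel gripper is mounted at the origin on the work surface. World frame = base frame: x ahead of the robot, y to its left, z up, the work surface at z = 0. Lengths are in m, angles in rad, forces in N, time in s.
With the tool pointing down it reaches from about 0.325 to 0.9 m from the base axis. Payload 6.1 kg.
Tool frame: the origin (TCP) lies between the finger pads, 19 mm behind the fingertips; this is the grasp point; z points along the fingers, y is the line along which they close (so a half turn about z gives the same grasp; the last joint's range is limited). The gripper opens to 85 mm and grips with 20 to 120 N. Pads are 22 mm wide; open, the fingers measure 114 mm over their backs; the gripper's body (76 mm by 85 mm) begins 54 mm behind the grasp point. The pads swing forward as they close: fully open they stand 13 mm farther back than shut.
Start: joints at [1.218, 0.22, 1.526, -0, 1.395, -0.126], TCP at [0.141, 0.609, 0.25] pointing down, gripper open.
Joint ranges: [-2.98, 2.98], [-0.91, 2.08], [0.09, 2.57], [-1.24, 4.39], [0.2, 2.65], [-2.68, 2.68]. Speed limits (rad/s): [2.57, 2.57, 3.01, 3.14, 3.14, 3.14].

### API

Orientations are given as a unit quaternion [x, y, z, w].
In Python, from plant import arm, optics gives the robot as it stands.
- The arm moves only by the tool drive_tool, never from a script. Its argument "targets" is a list of rows, each a list of 7 numbers: the closure in counts, from 0 (fully open) to 255 (shut), then the shift along the tool's x, y, z in m, then the turn, a rotation vector about the tool's x, y, z in degrees. In form: [[grip, tx, ty, tz, ax, ay, az], ...]. A call has 1 to 12 rows; each row shifts and turns the commanded pose from where the row before left it, along the tool's axes as they then stand; what a row does not reach is not made up. A row lasts 1/10 s, in which the tool goes at most 50 mm and 8.59 degrees, less where a joint would pass 70% of its speed; a pose out of reach is approached as far as the arm can. A call is refused whole if a number of a shift passes 0.05 or a number of a turn 8.59, either way. A call with a gripper value outside its range is refused whole. The fingers move at their own pace and stop on an object; "force" is the grip in N (left out, the last holds). Time passes only in rows, so rows that do not move let the fingers close. It gives the time, the measured TCP pose, the force, the opening and the grip force at its end, in the units of the state.
- arm.sense(): the state, without advancing time (a new reading comes with each control period).
- optics.snapshot(name): name is "scene" or "side" or "wrist"; returns the picture (480x640x3 uint8, red, green, blue); there is no depth.
- optics.get_calibration(name): a dict with "vfov" (degrees; the focal length in pixels is half the picture's height over the tangent of half this angle, whatever the lens; pixels are square), "cx", "cy" (the principal point, pixels), "R" (3x3) and "t" (3): a world point X has camera coordinates R X + t. Camera axes: x right, y down, z forward; pixel columns grow to the right and rows downward; lengths in m; the calibration is good to about 2 mm. A picture is of the moment at which its call begins: read the wrist's pose just before it. get_calibration takes no time and is no camera call; for the wrist camera it gives the pose at the moment of the call.
- arm.job_done(): hands the job in; it is judged then, once.
The state is a dict: "time": time; "qpos": joint angles; "dq": joint speeds; "joint_torque": joint torques, N m; "tcp_pos": TCP position; "tcp_rot": TCP orientation; "contact_force": force on the tool from outside, world axes, zero at the start; "wrist_torque": the same for the moment, N m; "grip_width": finger opening in m; "grasp_force": force on a finger pad.
Only numpy, scipy, OpenCV 4.12 (cv2) and the standard library are available. Lean on these libraries where they do the work, as an engineer would, in place of code of your own. Each camera call takes 0.05 s, during which the arm holds its last target. There are 200 camera calls.

## Working session

There is one attempt and no reset: what is moved stays moved. The work goes in short steps, Python scripts to look and compute and a tool call to move; the robot and the scene stay as the last step left them, time stands still between calls to the robot, and variables do not carry over. Pictures are saved under pics/ and viewed, at most 10 in all, crops included, and the job is handed in when it is done.

Besides the shell and the picture viewer there is one more tool, called after ">>>" by a JSON object that holds its "name" and its "arguments". drive_tool: Moves the arm, as the interface text tells. Its arguments: {"type":"object","properties":{"targets":{"type":"array"},"force":{"type":"number"}},"required":["targets"]}

```bash
mkdir -p pics; cat > h.py <<'E'
import numpy as np, cv2
from plant import arm, optics
from scipy.spatial.transform import Rotation as Ro
def snap(n,f):
    c=optics.get_calibration(n); im=optics.snapshot(n)
    cv2.imwrite('pics/'+f,cv2.cvtColor(im,cv2.COLOR_RGB2BGR)); return im,c
def foc(c): return 240/np.tan(np.radians(c['vfov']/2))
def plane(c,u,v,z):
    R=np.array(c['R']);t=np.array(c['t']);f=foc(c)
    d=R.T@np.array([(u-c['cx'])/f,(v-c['cy'])/f,1]);o=-R.T@t
    return o+d*(z-o[2])/d[2]
def proj(c,X):
    p=np.array(c['R'])@np.array(X)+np.array(c['t']);f=foc(c)
    return np.array([c['cx']+f*p[0]/p[2],c['cy']+f*p[1]/p[2]])
E
python3 - <<'E'
from h import *
for n in('scene','side'):
    im,c=snap(n,n+'.png'); np.save(n+'.npy',c,allow_pickle=True)
    R=np.array(c['R']);print(n,c['vfov'],c['cx'],c['cy'],-R.T@np.array(c['t']),R[2],{k:c[k] for k in c if k not in('R','t')})
print(arm.sense())
E
```

```text
scene 46.84692484070425 324.4162871275204 239.6663687155606 [ 1.55024321 -0.48665895  0.87518436] [-0.72742609  0.35855963 -0.58505237] {'vfov': 46.84692484070425, 'cx': 324.4162871275204, 'cy': 239.6663687155606}
side 55.620251079196244 324.8702502247105 236.95505374360908 [ 0.28027028 -0.77910649  0.89479544] [ 0.25955959  0.67872294 -0.68699636] {'vfov': 55.620251079196244, 'cx': 324.8702502247105, 'cy': 236.95505374360908}
{'time': 0.1, 'qpos': array([ 1.21786793e+00,  2.21163447e-01,  1.52749007e+00,  1.35133556e-05,
        1.39469361e+00, -1.26079398e-01]), 'dq': array([ 0.00011619, -0.00172509, -0.00403909, -0.00033767, -0.0001606 ,
       -0.00034505]), 'joint_torque': array([ 8.56688130e-04, -4.98245823e+01, -3.90549338e+01, -5.90268178e-05,
        5.52745478e-03, -3.04146067e-05]), 'tcp_pos': array([0.14037837, 0.60851147, 0.24900209]), 'tcp_rot': array([ 1.13182591e-01,  9.93573818e-01, -8.50618121e-04, -2.14559818e-04]), 'contact_force': array([ 0.40080452,  0.24183212, -0.88947182]), 'wrist_torque': array([ 0.05298705, -0.01486264,  0.02395947]), 'grasp_force': 0.0, 'grip_width': 0.08530769237138512}
```

View pics/scene.png

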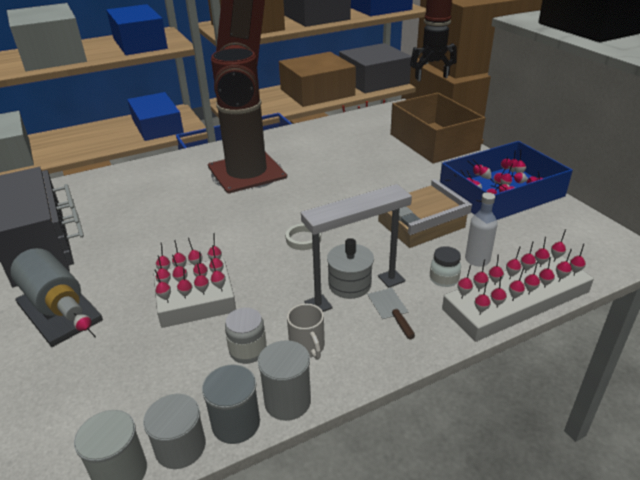

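View pics/side.png

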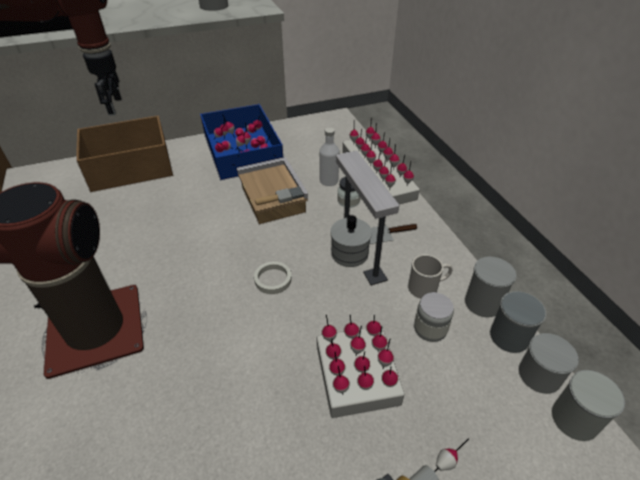

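The scene view shows the knob near (350,246) and the rest near (430,212). In the side view the knob is at (351,224) and the rest at (272,190), with the brush on it. I'll enlarge both areas.

```bash
python3 - <<'E'
from h import *
a=cv2.imread('pics/scene.png')[170:320,280:480]; b=cv2.imread('pics/side.png')[140:290,220:420]
cv2.imwrite('pics/crop1.png',cv2.resize(a,None,fx=4,fy=4,interpolation=2))
cv2.imwrite('pics/crop2.png',cv2.resize(b,None,fx=4,fy=4,interpolation=2))
E
```

```text
(no output)
```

View pics/crop1.png

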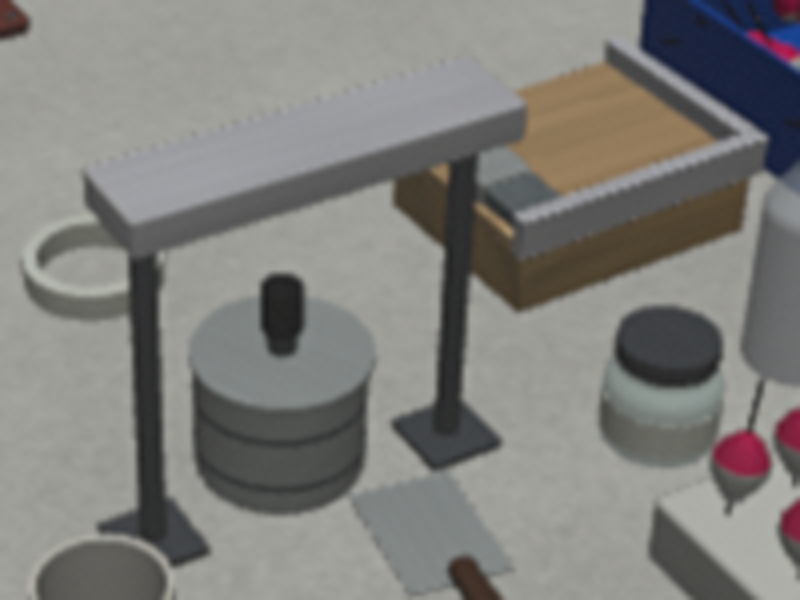

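View pics/crop2.png

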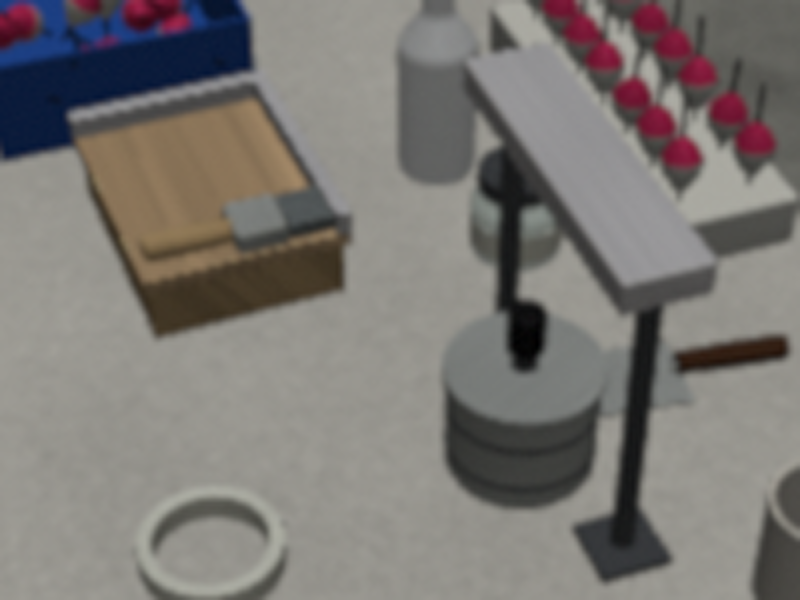

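The crops show the knob middle at crop1 (283,311) and crop2 (526,335). The lamp bar's top corners and the rest's stop and base corners are clear in both, so I'll cast rays through them.

```bash
python3 - <<'E'
from h import *
from scipy.optimize import least_squares
C={n:np.load(n+'.npy',allow_pickle=True).item() for n in('scene','side')}
s=lambda u,v:('scene',280+u/4-.4,170+v/4-.4)
d=lambda u,v:('side',220+u/4-.4,140+v/4-.4)
def fit3(obs):
    r=least_squares(lambda X:np.concatenate([proj(C[n],X)-[u,v] for n,u,v in obs]),[.6,.2,.1]);return r.x,r.fun
print('knob',*fit3([s(283,311),d(526,335)]))
for q in ([s(282,352),d(525,367)],): print('disc centre',[plane(C[n],u,v,.086) for n,u,v in q])
def fitpose(obs,x0):
    def f(p):
        c,si=np.cos(p[2]),np.sin(p[2]);o=[]
        for (n,u,v),(a,b,z) in obs:
            o.append(proj(C[n],[p[0]+c*a-si*b,p[1]+si*a+c*b,z])-[u,v])
        return np.concatenate(o)
    r=least_squares(f,x0,loss='soft_l1');return r.x,np.round(f(r.x),1)
print('table tests',[plane(*( (C[n],u,v,z))) for (n,u,v),z in [(s(767,138),.078),(d(255,75),.078),(d(350,220),.078),(d(68,115),.078),(s(85,175),.25),(s(468,57),.25),(d(467,65),.25),(d(622,285),.25)]])
print('rest',*fitpose([(s(767,138),(.08,.1,.078)),(s(520,308),(.08,-.1,0)),(s(742,228),(.08,.1,0)),(s(397,205),(-.08,-.1,0)),
 (d(68,115),(-.08,.1,.078)),(d(255,75),(.08,.1,.078)),(d(158,335),(-.08,-.1,0)),(d(343,290),(.08,-.1,0))],[.5,.4,.2]))
print('lamp',*fitpose([(s(85,175),(0,-.12,.25)),(s(468,57),(0,.12,.25)),(s(525,103),(.06,.12,.25)),(s(133,225),(.06,-.12,.25)),
 (d(467,65),(0,.12,.25)),(d(545,48),(.06,.12,.25)),(d(715,262),(.06,-.12,.25)),(d(622,285),(0,-.12,.25))],[.6,.1,0]))
E
```

```text
knob [0.65773022 0.01908876 0.1121608 ] [-0.1116994   0.16419794 -0.08968656 -0.2041185 ]
disc centre [array([0.6612693 , 0.01692239, 0.086     ]), array([0.65724221, 0.0161253 , 0.086     ])]
table tests [array([0.60365412, 0.4202109 , 0.078     ]), array([0.59390617, 0.41621775, 0.078     ]), array([0.60382443, 0.21296486, 0.078     ]), array([0.44180184, 0.41373001, 0.078     ]), array([ 0.66664399, -0.1038653 ,  0.25      ]), array([0.66114792, 0.13457784, 0.25      ]), array([0.6574043, 0.1284647, 0.25     ]), array([ 0.65682949, -0.10259009,  0.25      ])]
rest [0.52367119 0.32137708 0.04960781] [ 0.3 -1.4 -0.1  2.8  2.7  0.1 -3.7 -0.3 -1.2 -0.4  0.6 -1.8 -1.9  2.8
  2.5  0.1]
lamp [0.6576191  0.01673937 0.00281312] [-1.5 -2.1 -0.1 -1.   1.  -0.3 -0.8 -0.3 -1.2 -1.7  0.8 -1.9  1.7 -0.3
  0.6  0.1]
```

The first fits give the knob at about (0.658,0.018), the lamp at (0.658,0.017) with yaw near 0, and the rest at about (0.524,0.321) with a small yaw. Next I'll plan a close look.

```bash
cat >> h.py <<'E'
def Rt(yaw,tilt):
    s,c=np.sin(np.radians(tilt)),np.cos(np.radians(tilt))
    return Ro.from_euler('z',yaw,degrees=True)*Ro.from_matrix(np.array([[-c,0,s],[0,1,0],[-s,0,-c]]))
def rows(p1,R1,n,p0=None,R0=None,grip=0):
    s=arm.sense(); p=np.array(s['tcp_pos'] if p0 is None else p0); R=Ro.from_quat(s['tcp_rot']) if R0 is None else R0
    p1=np.array(p1); rv=np.round(np.degrees((R.inv()*R1).as_rotvec())/n,2); out=[]
    for k in range(n):
        t=np.round(R.inv().apply((p1-p)/(n-k)),3); out.append([grip,*t.tolist(),*rv.tolist()])
        p=p+R.apply(t); R=R*Ro.from_rotvec(np.radians(rv))
    print(str(out).replace(' ',''),'end',p.round(4)); return p,R
E
python3 - <<'E'
from h import *
s=arm.sense();R=Ro.from_quat(s['tcp_rot']);c=optics.get_calibration('wrist')
Rc=np.array(c['R']);o=-Rc.T@np.array(c['t'])
print('cam in tool',R.inv().apply(o-s['tcp_pos']),'axis',R.inv().apply(Rc[2]),'right',R.inv().apply(Rc[0]),c['vfov'])
# look at rest: yaw30 tilt30
rows([.36,.27,.36],Rt(30,30),12)
E
```

```text
cam in tool [ 0.0742822   0.00052534 -0.12411495] axis [-2.91454092e-01  6.18187035e-04  9.56584617e-01] right [ 9.48194558e-04  9.99999487e-01 -3.57345840e-04] 70.36317636706036
[[0,-0.024,-0.023,-0.009,-0.94,-2.38,-3.5],[0,-0.023,-0.025,-0.009,-0.94,-2.38,-3.5],[0,-0.022,-0.026,-0.008,-0.94,-2.38,-3.5],[0,-0.021,-0.027,-0.008,-0.94,-2.38,-3.5],[0,-0.019,-0.028,-0.007,-0.94,-2.38,-3.5],[0,-0.018,-0.029,-0.007,-0.94,-2.38,-3.5],[0,-0.016,-0.03,-0.007,-0.94,-2.38,-3.5],[0,-0.015,-0.031,-0.007,-0.94,-2.38,-3.5],[0,-0.013,-0.032,-0.006,-0.94,-2.38,-3.5],[0,-0.011,-0.032,-0.007,-0.94,-2.38,-3.5],[0,-0.009,-0.033,-0.006,-0.94,-2.38,-3.5],[0,-0.008,-0.034,-0.007,-0.94,-2.38,-3.5]] end [0.3602 0.2696 0.3598]
```

>>> {"name": "drive_tool", "arguments": {"targets": [[0,-0.024,-0.023,-0.009,-0.94,-2.38,-3.5],[0,-0.023,-0.025,-0.009,-0.94,-2.38,-3.5],[0,-0.022,-0.026,-0.008,-0.94,-2.38,-3.5],[0,-0.021,-0.027,-0.008,-0.94,-2.38,-3.5],[0,-0.019,-0.028,-0.007,-0.94,-2.38,-3.5],[0,-0.018,-0.029,-0.007,-0.94,-2.38,-3.5],[0,-0.016,-0.03,-0.007,-0.94,-2.38,-3.5],[0,-0.015,-0.031,-0.007,-0.94,-2.38,-3.5],[0,-0.013,-0.032,-0.006,-0.94,-2.38,-3.5],[0,-0.011,-0.032,-0.007,-0.94,-2.38,-3.5],[0,-0.009,-0.033,-0.006,-0.94,-2.38,-3.5],[0,-0.008,-0.034,-0.007,-0.94,-2.38,-3.5]]}}

```text
time: 1.3
tcp_pos: [0.3603, 0.2691, 0.3604]
tcp_rot: [-0.252, 0.932, 0.067, 0.251]
contact_force: [1.3, -0.4, -0.3]
grip_width: 0.0855
grasp_force: 0.0
```

>>> {"name": "drive_tool", "arguments": {"targets": [[0,0,0,0,0,0,0],[0,0,0,0,0,0,0],[0,0,0,0,0,0,0]]}}

```text
time: 1.6
tcp_pos: [0.3598, 0.2705, 0.3599]
tcp_rot: [-0.25, 0.933, 0.067, 0.249]
contact_force: [-0.8, -0.1, -0.2]
grip_width: 0.0855
grasp_force: 0.0
```

```bash
python3 - <<'E'
from h import *
im,c=snap('wrist','w1.png'); np.save('w1.npy',c,allow_pickle=True); print(arm.sense()['qpos'])
for X in([.658,.018,.116],[.535,.355,.06]): print(proj(c,X))
E
```

```text
[ 0.43887296 -0.70309316  2.16411187  0.0480308   1.16052959 -1.66438663]
[  9.97056633 191.14803529]
[311.19524085 199.76701906]
```

View pics/w1.png

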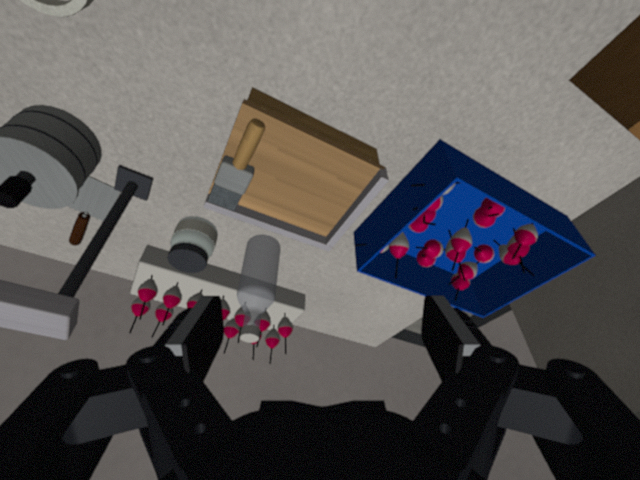

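The wrist view shows the rest with its stop corner near (328,243), the x-stop end near (207,203) and the y-stop end near (386,172). The knob is at about (14,190). I'll enlarge the rest.

```bash
python3 - <<'E'
from h import *
a=cv2.imread('pics/w1.png')[80:250,200:400]
cv2.imwrite('pics/crop3.png',cv2.resize(a,None,fx=3.5,fy=3.5,interpolation=2))
E
```

```text
(no output)
```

View pics/crop3.png

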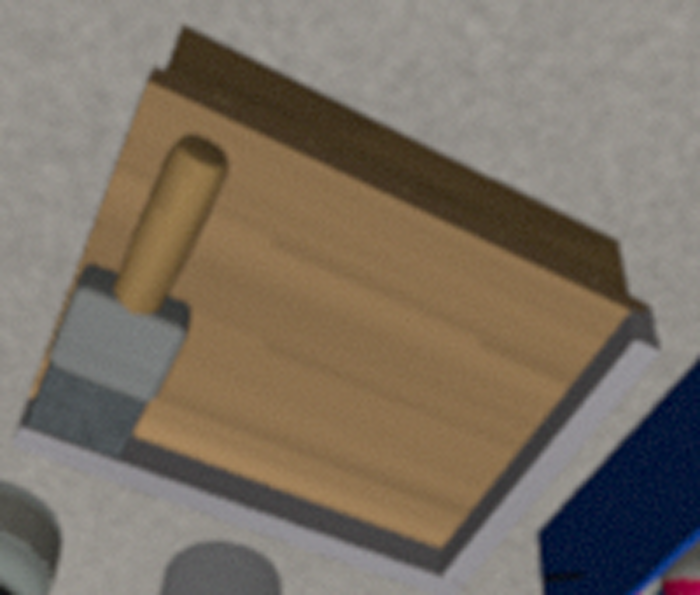

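The crop gives clean corners for the block base, the top edge and the inner edges of both stops.

```bash
python3 - <<'E'
from h import *
from scipy.optimize import least_squares
c=np.load('w1.npy',allow_pickle=True).item()
P=[((185,27),(-.08,-.1,0)),((617,240),(-.08,.1,0)),((152,77),(-.08,-.1,.06)),((442,547),(.068,.088,.06)),((444,574),(.068,.088,.078)),((22,430),(.068,-.1,.078)),((641,341),(-.08,.088,.078)),((629,311),(-.08,.088,.06))]
def f(p):
    k,s=np.cos(p[2]),np.sin(p[2])
    return np.concatenate([proj(c,[p[0]+k*a-s*b,p[1]+s*a+k*b,z])-[200+u/3.5-.36,80+v/3.5-.36] for (u,v),(a,b,z) in P])
r=least_squares(f,[.52,.32,0]);p=r.x;print(p,np.degrees(p[2]),r.fun.round(1))
k,s=np.cos(p[2]),np.sin(p[2]);print('park',p[0]+k*.013-s*.033,p[1]+s*.013+k*.033)
print('bottle/jar rough', plane(c,185,265,.07),plane(c,262,250,.1))
p1,R1=rows([.50,.018,.24],Rt(0,40),12)
E
```

```text
[0.52685773 0.32278412 0.03351896] 1.9204948136210782 [-2.5 -5.1  5.8 -0.2 -0.7  3.   0.   1.1 -0.4  1.9 -0.3  0.3 -1.4  0.8
  0.4  1. ]
park 0.5387445113743848 0.3562012482808949
bottle/jar rough [0.76248116 0.23510177 0.07      ] [0.62668904 0.32291473 0.1       ]
[[0,0.005,-0.024,0.008,1.44,-0.82,2.06],[0,0.005,-0.024,0.009,1.44,-0.82,2.06],[0,0.004,-0.024,0.01,1.44,-0.82,2.06],[0,0.003,-0.024,0.01,1.44,-0.82,2.06],[0,0.002,-0.024,0.011,1.44,-0.82,2.06],[0,0.002,-0.023,0.011,1.44,-0.82,2.06],[0,0.001,-0.023,0.012,1.44,-0.82,2.06],[0,0.0,-0.023,0.012,1.44,-0.82,2.06],[0,-0.0,-0.023,0.013,1.44,-0.82,2.06],[0,-0.001,-0.022,0.013,1.44,-0.82,2.06],[0,-0.001,-0.022,0.014,1.44,-0.82,2.06],[0,-0.002,-0.022,0.015,1.44,-0.82,2.06]] end [0.5002 0.0183 0.2397]
```

>>> {"name": "drive_tool", "arguments": {"targets": [[0,0.005,-0.024,0.008,1.44,-0.82,2.06],[0,0.005,-0.024,0.009,1.44,-0.82,2.06],[0,0.004,-0.024,0.01,1.44,-0.82,2.06],[0,0.003,-0.024,0.01,1.44,-0.82,2.06],[0,0.002,-0.024,0.011,1.44,-0.82,2.06],[0,0.002,-0.023,0.011,1.44,-0.82,2.06],[0,0.001,-0.023,0.012,1.44,-0.82,2.06],[0,0.0,-0.023,0.012,1.44,-0.82,2.06],[0,0,-0.023,0.013,1.44,-0.82,2.06],[0,-0.001,-0.022,0.013,1.44,-0.82,2.06],[0,-0.001,-0.022,0.014,1.44,-0.82,2.06],[0,-0.002,-0.022,0.015,1.44,-0.82,2.06]]}}

```text
time: 2.85
tcp_pos: [0.501, 0.0185, 0.2395]
tcp_rot: [0.0, 0.94, 0.001, 0.342]
contact_force: [0.3, 0.5, 0.5]
grip_width: 0.0854
grasp_force: 0.0
```

>>> {"name": "drive_tool", "arguments": {"targets": [[0,0,0,0,0,0,0],[0,0,0,0,0,0,0],[0,0,0,0,0,0,0]]}}

```text
time: 3.15
tcp_pos: [0.5008, 0.0187, 0.2408]
tcp_rot: [-0.0, 0.94, 0.001, 0.342]
contact_force: [0.6, 0.6, -0.4]
grip_width: 0.0855
grasp_force: 0.0
```

```bash
python3 - <<'E'
from h import *
from scipy.optimize import least_squares
im,c=snap('wrist','w2.png'); np.save('w2.npy',c,allow_pickle=True); print(arm.sense()['qpos'])
for X in([.658,.018,.116],[.658,.018,.132]): print(proj(c,X))
# dark blob
g=im.max(2); m=(g<40).astype(np.uint8); n,l,s,ce=cv2.connectedComponentsWithStats(m)
for i in range(1,n):
    if s[i,4]>150: print(s[i],ce[i].round(1))
c=np.load('w1.npy',allow_pickle=True).item()
P=[((152,77),(-.08,-.1,.06)),((442,547),(.068,.088,.06)),((444,574),(.068,.088,.078)),((22,430),(.068,-.1,.078)),((641,341),(-.08,.088,.078)),((629,311),(-.08,.088,.06))]
for (u,v),X in P: print(X,plane(c,200+u/3.5-.36,80+v/3.5-.36,X[2]).round(4))
E
```

```text
[-0.20589784 -0.61300539  2.39380049  0.21241887  0.68308184 -1.89491977]
[320.26253918 251.82136558]
[320.24541428 266.02779534]
[ 571    0   69   48 1218] [604.8  22.1]
[560  49  43  19 280] [580.8  59.1]
[545 101  49  77 494] [564.2 148.1]
[524 130  26  24 191] [536.  140.5]
[278 145  87  25 203] [320.8 151.8]
[276 170  91  23 256] [320.3 176.6]
[    0   185   640   295 61203] [320.9 409. ]
[310 223  28  48 985] [322.4 248.5]
[462 236  53  25 493] [485.7 244.4]
[ 99 248  37  75 926] [119.8 291.4]
(-0.08, -0.1, 0.06) [0.4465 0.2196 0.06  ]
(0.068, 0.088, 0.06) [0.5896 0.4116 0.06  ]
(0.068, 0.088, 0.078) [0.5878 0.4114 0.078 ]
(0.068, -0.1, 0.078) [0.5975 0.2254 0.078 ]
(-0.08, 0.088, 0.078) [0.442  0.4088 0.078 ]
(-0.08, 0.088, 0.06) [0.4429 0.4066 0.06  ]
```

View pics/w2.png

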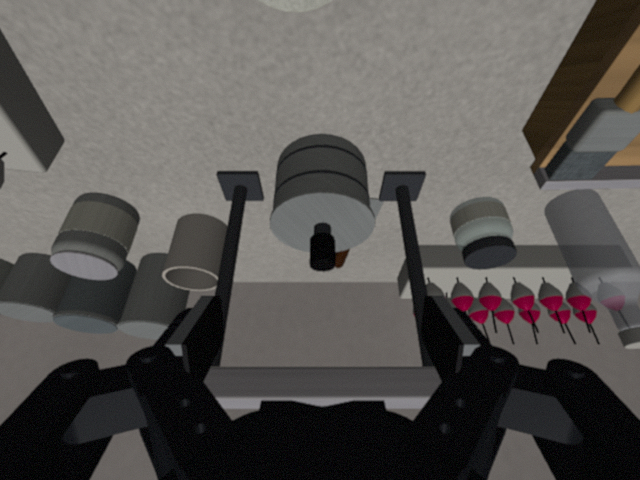

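The wrist view shows the knob at about (322,249), the disc at u 271–376, and the lamp bar below. This agrees with knob ≈ (0.658, 0.0195, 0.116). I'll move to pre-grasp and then straight in.

```bash
python3 - <<'E'
from h import *
c=np.load('w2.npy',allow_pickle=True).item()
print('disc L/R',plane(c,271,215,.086),plane(c,376,215,.086),'far edge',plane(c,323,249.5,.086),'knob',plane(c,322,270,.132))
im=cv2.imread('pics/w2.png'); print(im[225:275:3,322].max(1), im[250,300:350].max(1))
R=Rt(0,40)
p,_=rows([.607,.0195,.177],R,4)
p,_=rows([.658,.0195,.116],R,5,p,R)
E
```

```text
disc L/R [ 0.63681904 -0.03093487  0.086     ] [0.63689205 0.07347741 0.086     ] far edge [0.70389769 0.02101994 0.086     ] knob [0.66638167 0.01972034 0.132     ]
[ 24  25  25  10   7   7   1   4  12   3   6  10  14  16  17  43 139] [128 124 118 119 117 116 116 119 117  94  45   0   4  26  13  10   3  10
   3   4   4  15  14   2   9   9   3   0  11   0  12   3   9   3  35  82
 111 114 112 108 102  94  95  90  84  72  65  54  59  97]
[[0,-0.01,0.0,0.029,0.02,0.02,-0.0],[0,-0.01,0.0,0.029,0.02,0.02,-0.0],[0,-0.01,0.0,0.03,0.02,0.02,-0.0],[0,-0.01,0.001,0.029,0.02,0.02,-0.0]] end [0.6068 0.0196 0.1773]
[[0,0.0,-0.0,0.016,0.0,0.0,0.0],[0,0.0,-0.0,0.016,0.0,0.0,0.0],[0,0.0,-0.0,0.016,0.0,0.0,0.0],[0,0.0,-0.0,0.016,0.0,0.0,0.0],[0,0.0,-0.0,0.016,0.0,0.0,0.0]] end [0.6582 0.0196 0.1161]
```

>>> {"name": "drive_tool", "arguments": {"targets": [[0,-0.01,0,0.029,0,0,0],[0,-0.01,0.001,0.029,0,0,0],[0,-0.01,0,0.03,0,0,0],[0,-0.008,0,0.029,0,0,0],[0,0,0,0.016,0,0,0],[0,0,0,0.016,0,0,0],[0,0,0,0.016,0,0,0],[0,0,0,0.015,0,0,0],[0,0,0,0.015,0,0,0],[0,0,0,0,0,0,0],[0,0,0,0,0,0,0]]}}

```text
time: 4.3
tcp_pos: [0.6554, 0.0188, 0.116]
tcp_rot: [0.0, 0.94, 0.001, 0.342]
contact_force: [0.2, 0.3, 0.3]
grip_width: 0.0854
grasp_force: 0.0
```

```bash
python3 - <<'E'
from h import *
im,c=snap('wrist','w3.png'); s=arm.sense(); print(s['tcp_pos'],s['contact_force'])
p=s['tcp_pos']; print('tcp px',proj(c,p))
E
```

```text
[0.65542806 0.01863578 0.1164688 ] [-0.82517122  0.19495078  0.62077914]
tcp px [320.14725731 321.70840341]
```

View pics/w3.png

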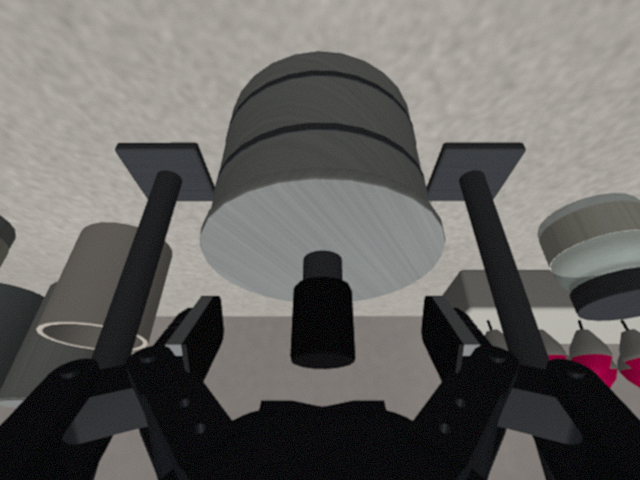

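The knob is centred between the fingers at (323,321), about 1 mm to the right. I'll shift and close.

>>> {"name": "drive_tool", "arguments": {"targets": [[0,0,0.001,0,0,0,0],[120,0,0,0,0,0,0],[200,0,0,0,0,0,0],[255,0,0,0,0,0,0],[255,0,0,0,0,0,0],[255,0,0,0,0,0,0],[255,0,0,0,0,0,0],[255,0,0,0,0,0,0]], "force": 60}}

```text
time: 5.15
tcp_pos: [0.6556, 0.0188, 0.116]
tcp_rot: [0.001, 0.939, 0.0, 0.343]
contact_force: [-2.7, -0.2, 3.9]
grip_width: 0.0246
grasp_force: 59.1
```

```bash
python3 - <<'E'
from h import *
print(Rt(0,40).inv().apply([0,0,1]),Rt(0,40).inv().apply([1,0,0]))
E
```

```text
[-0.64278761  0.         -0.76604444] [-0.76604444  0.          0.64278761]
```

>>> {"name": "drive_tool", "arguments": {"targets": [[255,-0.0026,0,-0.0031,0,0,0],[255,-0.0026,0,-0.0031,0,0,0],[255,-0.0026,0,-0.0031,0,0,0],[255,-0.0026,0,-0.0031,0,0,0],[255,0,0,0,0,0,0],[255,0,0,0,0,0,0]]}}

```text
time: 5.75
tcp_pos: [0.6554, 0.019, 0.1321]
tcp_rot: [0.001, 0.939, 0.0, 0.343]
contact_force: [-0.7, 0.4, -1.7]
grip_width: 0.0244
grasp_force: 59.0
```

```bash
python3 - <<'E'
from h import *
R=Rt(0,40)
p,_=rows([.56,.019,.15],R,6,grip=255)
p,q=rows([.50,.10,.22],Rt(17,40),9,p,R,grip=255)
p,q=rows([.527,.346,.20],Rt(34,40),11,p,q,grip=255)
E
```

```text
[[255,0.01,-0.0,-0.013,-0.0,0.01,-0.02],[255,0.01,-0.0,-0.012,-0.0,0.01,-0.02],[255,0.01,-0.0,-0.013,-0.0,0.01,-0.02],[255,0.011,-0.0,-0.012,-0.0,0.01,-0.02],[255,0.01,-0.0,-0.013,-0.0,0.01,-0.02],[255,0.011,-0.0,-0.012,-0.0,0.01,-0.02]] end [0.5597 0.0191 0.1496]
[[255,0.0,0.009,-0.01,-1.21,-0.0,-1.45],[255,-0.0,0.009,-0.01,-1.21,-0.0,-1.45],[255,-0.0,0.009,-0.01,-1.21,-0.0,-1.45],[255,-0.001,0.01,-0.01,-1.21,-0.0,-1.45],[255,-0.001,0.01,-0.009,-1.21,-0.0,-1.45],[255,-0.001,0.01,-0.009,-1.21,-0.0,-1.45],[255,-0.001,0.01,-0.009,-1.21,-0.0,-1.45],[255,-0.002,0.01,-0.009,-1.21,-0.0,-1.45],[255,-0.002,0.011,-0.009,-1.21,-0.0,-1.45]] end [0.4997 0.1002 0.2198]
[[255,-0.006,0.021,0.007,-1.0,-0.0,-1.18],[255,-0.006,0.02,0.007,-1.0,-0.0,-1.18],[255,-0.006,0.02,0.008,-1.0,-0.0,-1.18],[255,-0.007,0.02,0.008,-1.0,-0.0,-1.18],[255,-0.007,0.02,0.009,-1.0,-0.0,-1.18],[255,-0.008,0.019,0.009,-1.0,-0.0,-1.18],[255,-0.008,0.019,0.009,-1.0,-0.0,-1.18],[255,-0.009,0.019,0.009,-1.0,-0.0,-1.18],[255,-0.009,0.018,0.01,-1.0,-0.0,-1.18],[255,-0.009,0.018,0.01,-1.0,-0.0,-1.18],[255,-0.01,0.017,0.011,-1.0,-0.0,-1.18]] end [0.5274 0.3462 0.2001]
```

>>> {"name": "drive_tool", "arguments": {"targets": [[255,0.01,0,-0.013,0,0,0],[255,0.01,0,-0.012,0,0,0],[255,0.01,0,-0.013,0,0,0],[255,0.011,0,-0.012,0,0,0],[255,0.01,0,-0.013,0,0,0],[255,0.011,0,-0.012,0,0,0]]}}

```text
time: 6.35
tcp_pos: [0.5589, 0.0192, 0.1493]
tcp_rot: [0.001, 0.94, 0.0, 0.342]
contact_force: [0.2, -0.1, -2.4]
grip_width: 0.0244
grasp_force: 59.0
```

>>> {"name": "drive_tool", "arguments": {"targets": [[255,0,0.009,-0.01,-1.21,0,-1.45],[255,0,0.009,-0.01,-1.21,0,-1.45],[255,0,0.009,-0.01,-1.21,0,-1.45],[255,-0.001,0.01,-0.01,-1.21,0,-1.45],[255,-0.001,0.01,-0.009,-1.21,0,-1.45],[255,-0.001,0.01,-0.009,-1.21,0,-1.45],[255,-0.001,0.01,-0.009,-1.21,0,-1.45],[255,-0.002,0.01,-0.009,-1.21,0,-1.45],[255,-0.002,0.011,-0.009,-1.21,0,-1.45]]}}

```text
time: 7.25
tcp_pos: [0.4993, 0.1006, 0.2197]
tcp_rot: [-0.139, 0.929, 0.05, 0.339]
contact_force: [-0.0, -0.1, -2.7]
grip_width: 0.0244
grasp_force: 59.1
```

>>> {"name": "drive_tool", "arguments": {"targets": [[255,-0.006,0.021,0.007,-1.0,0,-1.18],[255,-0.006,0.02,0.007,-1.0,0,-1.18],[255,-0.006,0.02,0.008,-1.0,0,-1.18],[255,-0.007,0.02,0.008,-1.0,0,-1.18],[255,-0.007,0.02,0.009,-1.0,0,-1.18],[255,-0.008,0.019,0.009,-1.0,0,-1.18],[255,-0.008,0.019,0.009,-1.0,0,-1.18],[255,-0.009,0.019,0.009,-1.0,0,-1.18],[255,-0.009,0.018,0.01,-1.0,0,-1.18],[255,-0.009,0.018,0.01,-1.0,0,-1.18],[255,-0.01,0.017,0.011,-1.0,0,-1.18]]}}

```text
time: 8.35
tcp_pos: [0.5275, 0.3472, 0.1997]
tcp_rot: [-0.274, 0.899, 0.101, 0.327]
contact_force: [0.6, -0.1, -1.2]
grip_width: 0.0244
grasp_force: 59.5
```

>>> {"name": "drive_tool", "arguments": {"targets": [[255,0,0,0,0,0,0],[255,0,0,0,0,0,0],[255,0,0,0,0,0,0]]}}

```text
time: 8.65
tcp_pos: [0.5275, 0.3457, 0.1998]
tcp_rot: [-0.274, 0.899, 0.1, 0.327]
contact_force: [-0.3, 0.1, -3.1]
grip_width: 0.0244
grasp_force: 59.3
```

```bash
python3 - <<'E'
from h import *
a,_=snap('scene','s2.png');b,_=snap('side','d2.png');w,_=snap('wrist','w4.png')
f=lambda i:cv2.resize(i[...,::-1],None,fx=1.95,fy=1.95,interpolation=2)
A=f(a[110:260,340:540]);B=f(b[80:230,220:420]);W=cv2.resize(w[...,::-1],(390,292))
m=np.zeros((600,800,3),np.uint8);m[:292,:390]=A[:292];m[:292,400:790]=B[:292];m[300:592,:390]=W
cv2.imwrite('pics/m1.png',m)
s=arm.sense();R=Ro.from_quat(s['tcp_rot']);print(s['time'],s['tcp_pos'],s['qpos'],s['contact_force'])
print('down err',R.apply([0,0,1]),R.apply([0,1,0]))
p,q=rows([.527,.346,.112],Rt(34,40),9,grip=255)
E
```

```text
8.8 [0.52787247 0.34561437 0.20027085] [ 0.38914024 -0.13216263  2.13654524  0.2934604   0.46521855 -1.98921784] [ 0.22596003 -0.60160437 -2.11708326]
down err [ 0.53422279  0.35931452 -0.76517912] [-0.55712324  0.83042924  0.00098977]
[[255,0.006,0.0,0.007,-0.01,0.01,-0.02],[255,0.006,0.0,0.008,-0.01,0.01,-0.02],[255,0.006,0.0,0.007,-0.01,0.01,-0.02],[255,0.007,0.0,0.008,-0.01,0.01,-0.02],[255,0.006,0.0,0.007,-0.01,0.01,-0.02],[255,0.007,0.0,0.008,-0.01,0.01,-0.02],[255,0.006,0.0,0.007,-0.01,0.01,-0.02],[255,0.007,0.0,0.008,-0.01,0.01,-0.02],[255,0.006,0.001,0.007,-0.01,0.01,-0.02]] end [0.5268 0.3462 0.1123]
```

View pics/m1.png

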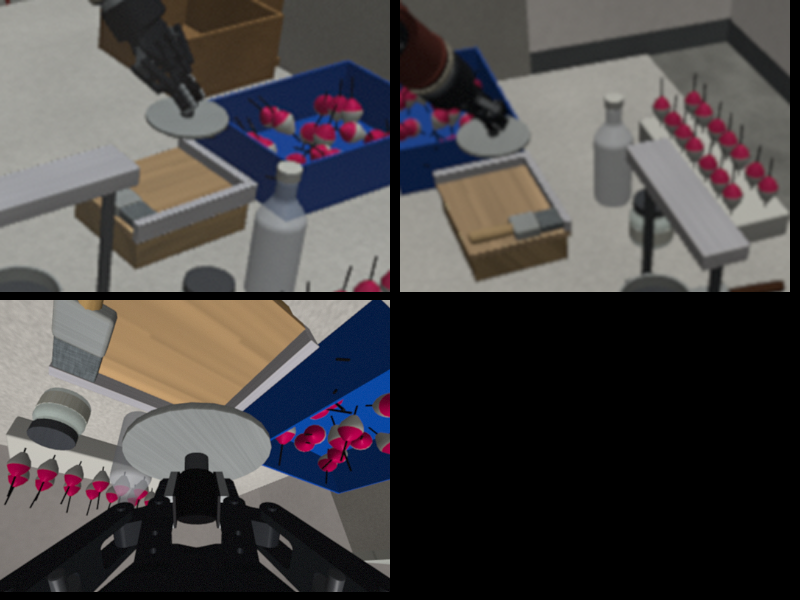

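The lid hangs level above the rest in all three views. I'll descend short of the corner.

>>> {"name": "drive_tool", "arguments": {"targets": [[255,0.006,0,0.007,0,0,0],[255,0.006,0,0.008,0,0,0],[255,0.006,0,0.007,0,0,0],[255,0.007,0,0.008,0,0,0],[255,0.006,0,0.007,0,0,0],[255,0.007,0,0.008,0,0,0],[255,0.006,0,0.007,0,0,0],[255,0.007,0,0.008,0,0,0],[255,0.006,0.001,0.007,0,0,0],[255,0,0,0,0,0,0],[255,0,0,0,0,0,0]]}}

```text
time: 9.9
tcp_pos: [0.5268, 0.3469, 0.1119]
tcp_rot: [-0.274, 0.899, 0.1, 0.327]
contact_force: [1.1, -0.3, -1.7]
grip_width: 0.0244
grasp_force: 59.4
```

>>> {"name": "drive_tool", "arguments": {"targets": [[255,0.0013,0,0.0015,0,0,0],[255,0.0013,0,0.0015,0,0,0],[255,0.0013,0,0.0015,0,0,0],[255,0,0,0,0,0,0],[255,0,0,0,0,0,0]]}}

```text
time: 10.4
tcp_pos: [0.5268, 0.3468, 0.1063]
tcp_rot: [-0.274, 0.899, 0.1, 0.328]
contact_force: [-0.1, 0.3, -2.8]
grip_width: 0.0241
grasp_force: 59.4
```

>>> {"name": "drive_tool", "arguments": {"targets": [[255,0.0006,0,0.0008,0,0,0],[255,0.0006,0,0.0008,0,0,0],[255,0,0,0,0,0,0],[255,0,0,0,0,0,0]]}}

```text
time: 10.8
tcp_pos: [0.5268, 0.3469, 0.1042]
tcp_rot: [-0.274, 0.899, 0.1, 0.328]
contact_force: [-0.0, 0.1, -2.8]
grip_width: 0.0244
grasp_force: 59.4
```

>>> {"name": "drive_tool", "arguments": {"targets": [[255,0.0003,0,0.0004,0,0,0],[255,0,0,0,0,0,0],[255,0,0,0,0,0,0]]}}

```text
time: 11.1
tcp_pos: [0.527, 0.347, 0.104]
tcp_rot: [-0.274, 0.899, 0.1, 0.328]
contact_force: [-0.2, 1.1, -1.3]
grip_width: 0.0241
grasp_force: 59.9
```

```bash
python3 - <<'E'
from h import *
R=Ro.from_quat(arm.sense()['tcp_rot']).inv()
y=.035
for v in([np.cos(y),np.sin(y),0],[-np.sin(y),np.cos(y),0],[0,0,1]): print(R.apply(v).round(3))
print(arm.sense()['contact_force'],arm.sense()['tcp_pos'])
E
```

```text
[-0.65  -0.528  0.546]
[-0.404  0.849  0.341]
[-0.644  0.001 -0.765]
[-0.2153687   1.12750553 -1.27086595] [0.52704231 0.34699395 0.10403671]
```

>>> {"name": "drive_tool", "arguments": {"targets": [[255,0.0004,0,0.0005,0,0,0],[255,0,0,0,0,0,0],[255,0,0,0,0,0,0]]}}

```text
time: 11.4
tcp_pos: [0.5274, 0.3472, 0.104]
tcp_rot: [-0.274, 0.898, 0.1, 0.328]
contact_force: [-5.5, -1.8, 5.6]
grip_width: 0.024
grasp_force: 60.5
```

>>> {"name": "drive_tool", "arguments": {"targets": [[255,0.0004,0,0.0005,0,0,0],[255,0,0,0,0,0,0],[255,0,0,0,0,0,0]]}}

```text
time: 11.7
tcp_pos: [0.5277, 0.3473, 0.104]
tcp_rot: [-0.274, 0.898, 0.101, 0.329]
contact_force: [-8.1, -2.9, 8.8]
grip_width: 0.0245
grasp_force: 61.0
```

The lid is down with about 10 N of contact. Next I'll slide it towards the +x stop.

>>> {"name": "drive_tool", "arguments": {"targets": [[255,-0.0013,-0.0011,0.0011,0,0,0],[255,-0.0013,-0.0011,0.0011,0,0,0],[255,-0.0013,-0.0011,0.0011,0,0,0],[255,0,0,0,0,0,0]]}}

```text
time: 12.1
tcp_pos: [0.5337, 0.3479, 0.104]
tcp_rot: [-0.274, 0.898, 0.101, 0.329]
contact_force: [-4.5, 1.2, 6.0]
grip_width: 0.0244
grasp_force: 60.3
```

>>> {"name": "drive_tool", "arguments": {"targets": [[255,-0.0013,-0.0011,0.0011,0,0,0],[255,0,0,0,0,0,0]]}}

```text
time: 12.3
tcp_pos: [0.5357, 0.348, 0.104]
tcp_rot: [-0.274, 0.898, 0.101, 0.329]
contact_force: [-5.8, 1.9, 6.2]
grip_width: 0.0245
grasp_force: 60.4
```

>>> {"name": "drive_tool", "arguments": {"targets": [[255,-0.0007,-0.0005,0.0005,0,0,0],[255,-0.0007,-0.0005,0.0005,0,0,0],[255,0,0,0,0,0,0]]}}

```text
time: 12.6
tcp_pos: [0.536, 0.3482, 0.104]
tcp_rot: [-0.275, 0.898, 0.101, 0.327]
contact_force: [-24.4, -8.8, 23.1]
grip_width: 0.0245
grasp_force: 63.7
```

>>> {"name": "drive_tool", "arguments": {"targets": [[255,-0.0007,-0.0005,0.0005,0,0,0],[255,-0.0007,-0.0005,0.0005,0,0,0],[255,0,0,0,0,0,0]]}}

```text
time: 12.9
tcp_pos: [0.5363, 0.3485, 0.104]
tcp_rot: [-0.275, 0.899, 0.102, 0.326]
contact_force: [-44.0, -18.4, 41.2]
grip_width: 0.0246
grasp_force: 66.5
```

The +x stop is reached at x≈0.536. I'll ease off a little, then slide in +y.

>>> {"name": "drive_tool", "arguments": {"targets": [[255,0.0011,0.0009,-0.0009,0,0,0],[255,0,0,0,0,0,0],[255,-0.0008,0.0017,0.0007,0,0,0],[255,-0.0008,0.0017,0.0007,0,0,0],[255,0,0,0,0,0,0]]}}

```text
time: 13.4
tcp_pos: [0.5365, 0.351, 0.1041]
tcp_rot: [-0.273, 0.899, 0.101, 0.328]
contact_force: [-30.4, -21.2, 30.0]
grip_width: 0.0248
grasp_force: 65.9
```

>>> {"name": "drive_tool", "arguments": {"targets": [[255,-0.0004,0.0008,0.0003,0,0,0],[255,-0.0004,0.0008,0.0003,0,0,0],[255,0,0,0,0,0,0]]}}

```text
time: 13.7
tcp_pos: [0.537, 0.3527, 0.1042]
tcp_rot: [-0.273, 0.899, 0.101, 0.328]
contact_force: [-22.6, -17.6, 24.5]
grip_width: 0.0242
grasp_force: 66.2
```

>>> {"name": "drive_tool", "arguments": {"targets": [[255,-0.0004,0.0008,0.0003,0,0,0],[255,-0.0004,0.0008,0.0003,0,0,0],[255,0,0,0,0,0,0]]}}

```text
time: 14.0
tcp_pos: [0.5372, 0.3537, 0.1044]
tcp_rot: [-0.273, 0.899, 0.1, 0.328]
contact_force: [-29.5, -28.9, 33.5]
grip_width: 0.0244
grasp_force: 67.9
```

>>> {"name": "drive_tool", "arguments": {"targets": [[255,-0.0004,0.0008,0.0003,0,0,0],[255,-0.0004,0.0008,0.0003,0,0,0],[255,0,0,0,0,0,0]]}}

```text
time: 14.3
tcp_pos: [0.5374, 0.3541, 0.1046]
tcp_rot: [-0.273, 0.899, 0.099, 0.329]
contact_force: [-38.2, -43.5, 44.6]
grip_width: 0.0246
grasp_force: 69.8
```

>>> {"name": "drive_tool", "arguments": {"targets": [[255,0.0004,-0.0007,-0.0023,0,0,0],[255,0,0,0,0,0,0],[255,0,0,0,0,0,0]]}}

```text
time: 14.6
tcp_pos: [0.5367, 0.3538, 0.1046]
tcp_rot: [-0.273, 0.899, 0.099, 0.328]
contact_force: [-3.3, -12.0, 5.5]
grip_width: 0.0243
grasp_force: 63.3
```

```bash
python3 - <<'E'
from h import *
s=arm.sense();R=Ro.from_quat(s['tcp_rot']);print(s['tcp_pos'],s['contact_force'],R.as_matrix().round(3))
a,_=snap('scene','s3.png');b,_=snap('side','d3.png');w,_=snap('wrist','w5.png')
f=lambda i:cv2.resize(i[...,::-1],None,fx=3.25,fy=3.25,interpolation=2)
A=f(a[170:260,370:490]);B=f(b[145:235,230:350]);W=cv2.resize(w[...,::-1],(390,292))
m=np.zeros((600,800,3),np.uint8);m[:292,:390]=A[:292];m[:292,400:790]=B[:292];m[300:592,:390]=W
m[300:592,400:790]=cv2.resize(w[60:360,120:520,::-1],(390,292))
cv2.imwrite('pics/m2.png',m)
E
```

```text
[0.53666594 0.35377414 0.10455077] [ -3.30489805 -12.00914576   5.52383069] [[-0.635 -0.556  0.536]
 [-0.426  0.831  0.358]
 [-0.644 -0.001 -0.765]]
```

View pics/m2.png

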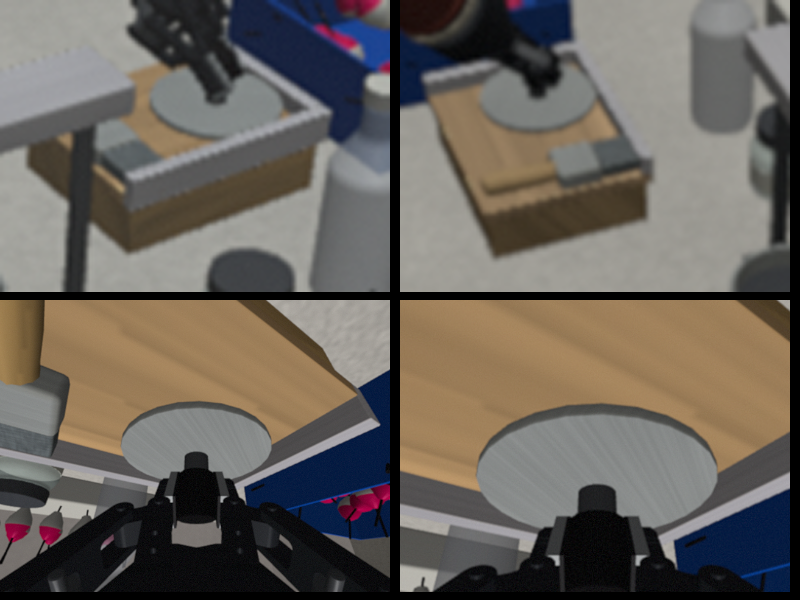

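The lid is flat in the corner, close to both stops and clear of the brush. I'll release it so it settles, regrip lightly and do a gentle final push without downward load.

>>> {"name": "drive_tool", "arguments": {"targets": [[130,0,0,0,0,0,0],[130,0,0,0,0,0,0],[130,0,0,0,0,0,0],[130,0,0,0,0,0,0]], "force": 20}}

```text
time: 15.15
tcp_pos: [0.5359, 0.3556, 0.1045]
tcp_rot: [-0.274, 0.899, 0.1, 0.328]
contact_force: [0.0, 0.5, -0.5]
grip_width: 0.0421
grasp_force: 0.0
```

>>> {"name": "drive_tool", "arguments": {"targets": [[255,0,0,0,0,0,0],[255,0,0,0,0,0,0],[255,0,0,0,0,0,0],[255,0,0,0,0,0,0],[255,0,0,0,0,0,0]], "force": 20}}

```text
time: 15.65
tcp_pos: [0.5373, 0.3542, 0.105]
tcp_rot: [-0.273, 0.899, 0.099, 0.329]
contact_force: [2.1, -9.3, 2.3]
grip_width: 0.0251
grasp_force: 21.8
```

>>> {"name": "drive_tool", "arguments": {"targets": [[255,-0.0007,-0.0005,0.0005,0,0,0],[255,0,0,0,0,0,0],[255,0,0,0,0,0,0]]}}

```text
time: 15.95
tcp_pos: [0.5375, 0.3542, 0.1049]
tcp_rot: [-0.273, 0.899, 0.1, 0.328]
contact_force: [-6.5, -14.9, 9.3]
grip_width: 0.0256
grasp_force: 22.8
```

>>> {"name": "drive_tool", "arguments": {"targets": [[255,-0.0005,-0.0002,0.0004,0,0,0],[255,0,0,0,0,0,0],[255,0,0,0,0,0,0]]}}

```text
time: 16.25
tcp_pos: [0.5378, 0.3543, 0.105]
tcp_rot: [-0.273, 0.899, 0.1, 0.328]
contact_force: [-12.7, -17.9, 15.9]
grip_width: 0.0251
grasp_force: 23.7
```

>>> {"name": "drive_tool", "arguments": {"targets": [[255,-0.0003,-0.0006,-0.0005,0,0,0],[255,0,0,0,0,0,0],[255,0,0,0,0,0,0]]}}

```text
time: 16.55
tcp_pos: [0.5377, 0.3542, 0.1049]
tcp_rot: [-0.274, 0.899, 0.1, 0.328]
contact_force: [-7.6, -10.5, 7.7]
grip_width: 0.0257
grasp_force: 22.5
```

>>> {"name": "drive_tool", "arguments": {"targets": [[255,-0.0001,-0.0005,0,0,0,0],[255,0,0,0,0,0,0],[255,0,0,0,0,0,0]]}}

```text
time: 16.85
tcp_pos: [0.5377, 0.3541, 0.1049]
tcp_rot: [-0.274, 0.899, 0.1, 0.327]
contact_force: [-7.7, -9.9, 7.4]
grip_width: 0.0256
grasp_force: 22.6
```

>>> {"name": "drive_tool", "arguments": {"targets": [[255,-0.0001,-0.0006,0,0,0,0],[255,0,0,0,0,0,0],[255,0,0,0,0,0,0]]}}

```text
time: 17.15
tcp_pos: [0.5377, 0.354, 0.1049]
tcp_rot: [-0.274, 0.899, 0.1, 0.327]
contact_force: [-9.5, -7.3, 7.4]
grip_width: 0.0255
grasp_force: 22.5
```

>>> {"name": "drive_tool", "arguments": {"targets": [[130,0,0,0,0,0,0],[130,0,0,0,0,0,0],[130,0,0,0,0,0,0],[130,0,0,0,0,0,0]]}}

```text
time: 17.55
tcp_pos: [0.5386, 0.3544, 0.1052]
tcp_rot: [-0.274, 0.899, 0.1, 0.328]
contact_force: [-0.2, 0.6, -0.5]
grip_width: 0.0418
grasp_force: 0.0
```

```bash
python3 - <<'E'
from h import *
for n in('scene','side'):
    im,c=snap(n,n+'_rel.png'); 
w,c=snap('wrist','w6.png'); np.save('w6.npy',c,allow_pickle=True); np.save('w6r.npy',w)
# aluminium stop/disc gap: disc edge in wrist picture
s=arm.sense();print(s['tcp_pos'],proj(c,s['tcp_pos']))
E
```

```text
[0.53852847 0.35432311 0.1051767 ] [321.30368306 320.26817562]
```

>>> {"name": "drive_tool", "arguments": {"targets": [[130,0,0,-0.008,0,0,0],[130,0,0,-0.015,0,0,0],[130,0,0,-0.02,0,0,0],[130,0,0,-0.025,0,0,0],[130,0,0,-0.03,0,0,0],[130,0,0,-0.03,0,0,0],[130,0,0,-0.03,0,0,0],[130,0,0,0,0,0,0],[130,0,0,0,0,0,0],[130,0,0,0,0,0,0]]}}

```text
time: 18.7
tcp_pos: [0.4539, 0.2973, 0.225]
tcp_rot: [-0.274, 0.899, 0.1, 0.327]
contact_force: [0.4, -0.4, -0.1]
grip_width: 0.042
grasp_force: 0.0
```

```bash
python3 - <<'E'
from h import *
w,c=snap('wrist','w7.png'); b,cb=snap('side','d7.png')
print('force',arm.sense()['contact_force'])
p=proj(c,[.537,.3545,.104]);print('expected knob px',p)
m=(w.max(2)<40).astype(np.uint8);n,l,s,ce=cv2.connectedComponentsWithStats(m)
for i in range(1,n):
    if s[i,4]>150 and abs(ce[i]-p).max()<60: print(s[i],ce[i].round(1))
# expected disc bottom-edge contact points with the stops, and colour profile across each
y=.035;e=[np.array([np.cos(y),np.sin(y)]),np.array([-np.sin(y),np.cos(y)])]
for d in e:
    pr=[]
    for k in np.arange(.040,.075,.0015):
        q=proj(c,[*(np.array([.537,.3545])+d*k),.074]).round().astype(int); pr.append(int(w[q[1],q[0]].mean()) if 0<=q[1]<480 and 0<=q[0]<640 else -1)
    print(q,pr)
# pot unmoved check in side view
a=cv2.imread('pics/side.png').astype(int);d=np.abs(a-b[...,::-1]).max(2)
for nm,(x0,y0,x1,y1) in dict(brush=(255,185,307,205),potbase=(330,240,372,264),bottle=(318,128,342,188),tape=(250,260,295,295),mug=(408,255,455,298)).items(): print(nm,(d[y0:y1,x0:x1]>40).mean().round(3))
E
```

```text
force [ 0.21904225 -0.14691843 -0.66777619]
expected knob px [322.66913718 222.14754561]
[ 308  191   30   54 1296] [322.4 219.2]
[285 234] [142, 143, 142, 145, 144, 144, 142, 142, 143, 133, 103, 94, 89, 126, 165, 171, 172, 172, 174, 171, 167, 170, 166, 170]
[386 220] [143, 142, 141, 141, 141, 137, 143, 143, 143, 123, 87, 89, 113, 166, 171, 168, 169, 169, 170, 163, 147, 81, 27, 37]
brush 0.003
potbase 0.107
bottle 0.0
tape 0.0
mug 0.0
```

Both disc edges meet the stops in the same way, the knob is where expected, and the bystanders haven't moved. Handing in.

```bash
python3 -c "
from plant import arm
print(arm.job_done())"
```

```text
the job is handed in; nothing more can be done
None
```

The lid is off the pot and lying flat on the rest, pushed in until it pressed against both stops; I let go, backed clear and handed in at about 18.8 s. In the last pictures the brush, bottle, tape and mug had not moved. The pot's patch of the picture had changed (11% of its pixels), which I took to be lighting with the lid gone and did not check further.

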